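Pin the keeper bar of an inclined specimen cradle

TASK

Secure the mortar prism in the sloping cradle: swing the keeper bar across it until the hole in its end lies over the hole in the bracket, then push the slimmer of the two steel pins through both, fully home with its collar on the bar, and let go. Leave the prism lying in the cradle and leave the thicker pin in its block.

Things in the scene. Friction and masses are not known exactly. Their poses are not given: they have to be found in the camera images.
- keeper (a joint): Angle (rad) of the flat steel keeper bar on its pivot. 0 = straight across the prism with its end hole exactly over the bracket hole; positive = swung away up the slope; range -0.35 to 1.3, no stop or click at 0. A stiff friction hinge: it stays where it is left and takes about 3 N at the knob to move. The hinge axis is square to the cradle's deck, which slopes 30 degrees, so the bar sweeps in a plane parallel to the deck, 44 mm above it.
- keeper_pivot (a point): Point on the hinge axis of the keeper bar, level with the bar's top face. Turns with the bar: z = hinge axis = square to the deck, up and out of it (leaning 30 degrees from vertical, toward the low side of the cradle); -y = along the bar from pivot to hole. The bolt head here stands 8 mm above the bar, 24 mm across.
- keeper_knob (a point): Centre of the black round upright knob on the keeper bar, 18 mm in diameter, standing 30 mm above the bar's top face (this point is 15 mm above that face); 95 mm from the pivot and 50 mm from the bar's hole. Axes as keeper_pivot.
- keeper_hole (a point): Centre of the round hole in the end of the keeper bar, on the bar's top face; 145 mm from the pivot. The bar is 34 mm wide and 8 mm thick and ends 20 mm beyond the hole. Hole about 14 mm in diameter, for the slimmer pin. z = axis of the hole, out of the bar. Axes as keeper_pivot.
- bracket_hole (a point): Centre of the round through-hole (about 14 mm diameter) in the top face of the fixed dark steel bracket, a bridge 50 x 44 mm standing on the cradle's deck, its top plate 12 mm thick with free space under it. z = axis of the hole, leaning 30 degrees from vertical; x = straight up the slope; y = level, toward the pivot. The bar's underside passes 1 mm above this face, so with the holes in line keeper_hole is 9 mm from here along z.
- pin_center (a point): The slimmer steel pin, 70 mm long in all, standing upright in a block at the start. This point is half-way up, on the underside of its collar; z = along the pin toward the head. Above it: a collar 22 mm in diameter and 5 mm thick, then a round grip 16 mm in diameter and 30 mm long. Below it: a shank 12 mm in diameter and 35 mm long, whose last 10 mm taper to 5 mm. 60 to 130 g.
- thick_pin_center (a point): The other steel pin, not to be used: same 70 mm length and form, but shank 18 mm, collar 32 mm and grip 26 mm in diameter. The point is half-way up, on the underside of its collar. Each pin stands in its own fixed grey plastic block, 56 x 56 mm and 40 mm high, its collar resting on the block's top, with loose clearance in the hole; which pin stands left and which right varies.
- prism_center (a point): Centre of the loose mortar prism, 160 x 40 x 40 mm, lying up and down the slope in the cradle against a low ledge; its top face is 4 mm below the keeper bar's underside. Its axes are level (z vertical); x = level direction of the uphill side.

How it is judged:
By the outcome, as a careful person would: the job done as asked, in the order asked, and still so for the second after the job is handed in, with the robot touching nothing.
It also fails if it takes over 54 s, if anything falls off the work surface, if the arm or the gripper's body presses on something with over 40 N, if the wrist force passes 120 N, or if a joint passes its speed limit or range.

ROBOT

A 6-joint arm with a two-finger parallel gripper is mounted at the origin on the work surface. World frame = base frame: x ahead of the robot, y to its left, z up, the work surface at z = 0. Lengths are in mm, angles in rad, forces in N, time in s.
With the tool pointing down it reaches from about 425 to 1125 mm from the base axis. Payload 14.9 kg.
Tool frame: the origin (TCP) lies on the centre line of the jaws, within the pads' length; the fingertips stand 25 mm ahead of it and the grasp point (between the pads) lies 6 mm ahead of it; z points along the fingers, y is the line along which they close (so a half turn about z gives the same grasp; the last joint's range is limited). The gripper opens to 91 mm and grips with 3 to 60 N. Pads are 32 mm wide; open, the fingers measure 118 mm over their backs; the gripper's body (76 mm by 178 mm) begins 60 mm behind the grasp point.
Start: joints at [-1.378, 0.379, 1.734, -0, 1.028, -0.033], TCP at [156.715, -682.245, 238.932] pointing down, gripper open.
Joint ranges: [-2.77, 2.77], [-0.74, 2.19], [0, 2.66], [-1.06, 4.2], [0.31, 2.87], [-3.08, 3.08]. Speed limits (rad/s): [1.89, 1.89, 2.39, 3.14, 3.14, 3.14].

INTERFACE

Orientations are given as [roll, pitch, yaw] about the fixed x, y, z axes, in that order (R = Rz(yaw) Ry(pitch) Rx(roll)).
In Python, from workcell import bot gives the robot as it stands.
- The arm moves only by the shell command python3 -m handwheel 'ROWS' [FORCE]. ROWS is JSON, one flat list of numbers, 7 for each row, row after row: the shift along the tool's x, y, z in cm, then the turn, a rotation vector about the tool's x, y, z in units of 5 degrees (1.0 is 5 degrees), then the opening, from 0 (shut) to 1 (fully open). In form: [dx, dy, dz, rx, ry, rz, fingers, dx, dy, dz, rx, ry, rz, fingers, ...]. A call has 1 to 20 rows; each row shifts and turns the commanded pose from where the row before left it, along the tool's axes as they then stand; what a row does not reach is not made up. A row lasts 1/12 s, in which the tool goes at most 41.7 mm and 7.16 degrees, less where a joint would pass 70% of its speed; a pose out of reach is approached as far as the arm can. A call with a gripper value outside its range is refused whole. The fingers move at their own pace and stop on an object; FORCE is the grip in N (left out, the last holds). Time passes only in rows, so rows that do not move let the fingers close. It gives the time, the measured TCP pose, the force, the opening and the grip force at its end, in the units of the state.
- bot.get_obs(): the state, without advancing time (a new reading comes with each control period).
- bot.get_image(name): name is "scene" or "top" or "wrist"; returns the picture (420x560x3 uint8, red, green, blue); there is no depth.
- bot.calibration(name): a dict with "fx", "fy", "cx", "cy" (pixels), "rvec" (rotation vector, rad) and "tvec" (3), from world to camera coordinates, as OpenCV has them; the wrist camera has in their place "T_tool_cam" (4x4, takes a point from camera to tool coordinates, whose origin is the TCP and whose axes are the flange's). Camera axes: x right, y down, z forward; pixel columns grow to the right and rows downward; lengths in mm; the calibration is good to about 2 mm. The wrist camera is an equidistant fisheye: a pixel r from the principal point sees the ray r / f radians off the axis. A picture is of the moment at which its call begins: read the wrist's pose just before it. calibration takes no time and is no camera call.
- bot.job_done(): hands the job in; it is judged then, once.
The state is a dict: "clock": time; "joint_positions": joint angles; "qvel": joint speeds; "tau": joint torques, N m; "tcp_pos": TCP position; "tcp_rot": TCP orientation; "wrist_force": force on the tool from outside, world axes, zero at the start; "wrist_torque": the same for the moment, N m; "gripper_width": finger opening in mm; "finger_force": force on a finger pad.
Only numpy, scipy, OpenCV 4.12 (cv2) and the standard library are available. Lean on these libraries where they do the work, as an engineer would, in place of code of your own. Each camera call takes 0.05 s, during which the arm holds its last target. There are 200 camera calls.

## Working session

There is one attempt and no reset: what is moved stays moved. The work goes in short steps, Python scripts to look and compute and a shell command to move; the robot and the scene stay as the last step left them, time stands still between calls to the robot, and variables do not carry over. Pictures are saved under pics/ and viewed, at most 10 in all, crops included, and the job is handed in when it is done.

```bash
mkdir -p pics; python3 - <<'E'
from workcell import bot
import cv2
for n in ("scene","top"):
    im=bot.get_image(n); cv2.imwrite(f"pics/{n}0.png",cv2.cvtColor(im,cv2.COLOR_RGB2BGR))
    print(n,bot.calibration(n))
print(bot.calibration("wrist")); o=bot.get_obs();print(o)
E
```

```text
scene {'fx': 406.4063720743781, 'fy': 406.4063720743781, 'cx': 281.96344434563105, 'cy': 209.21491688763052, 'rvec': array([ 1.92866247,  1.30641803, -0.62534198]), 'tvec': array([-147.47691744, -196.31506384, 1336.46575182])}
top {'fx': 384.7491557471618, 'fy': 384.7491557471618, 'cx': 279.63033006073715, 'cy': 210.5384263313292, 'rvec': array([ 2.11734679, -2.14196881,  0.23810236]), 'tvec': array([-41.32778176, 541.50193284, 684.99563156])}
{'fx': 325.19226210127806, 'fy': 325.19226210127806, 'cx': 280.0501415462215, 'cy': 207.50549511629688, 'T_tool_cam': array([[-8.89273680e-04, -9.68389907e-01, -2.49439766e-01,
         6.98411044e+01],
       [ 9.99999583e-01, -8.09185184e-04, -4.23615470e-04,
        -4.33002068e-02],
       [ 2.08381983e-04, -2.49440039e-01,  9.68390223e-01,
        -1.46429374e+02],
       [ 0.00000000e+00,  0.00000000e+00,  0.00000000e+00,
         1.00000000e+00]])}
{'clock': 0.1, 'joint_positions': array([-1.37830656e+00,  3.79371965e-01,  1.73472414e+00,  2.81271136e-06,
        1.02851782e+00, -3.32805000e-02]), 'qvel': array([ 0.00085708, -0.00020952, -0.00180921,  0.0014187 ,  0.00061166,
        0.00123447]), 'tau': array([ 8.28387310e-04, -7.65033674e+01, -4.35292089e+01,  6.52224314e-02,
        3.97835055e-02, -2.79248172e-05]), 'tcp_pos': array([ 156.643535  , -681.90101875,  238.34189023]), 'tcp_rot': array([-3.14057203e+00, -3.63885519e-05,  2.25768797e-01]), 'wrist_force': array([-0.12110489, -0.12425596,  0.41095682]), 'wrist_torque': array([-0.00726785, -0.0082448 ,  0.02076346]), 'finger_force': 0.0, 'gripper_width': 91.17700656783687}
```

View pics/scene0.png

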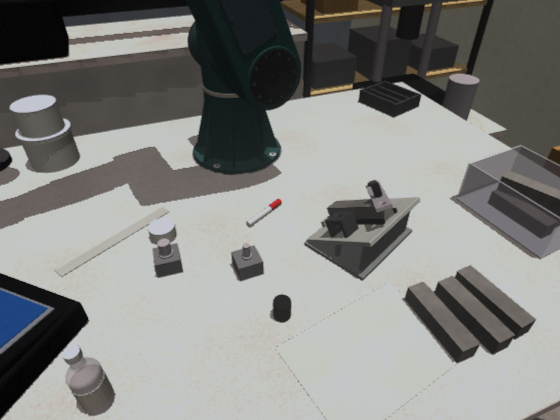

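View pics/top0.png

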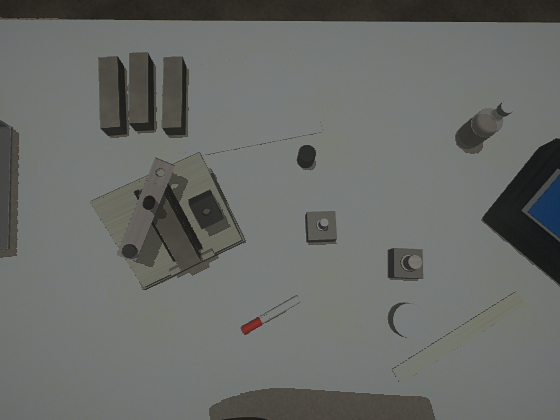

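The scene view shows the slim pin at about (247,250), the thick pin at (165,247) and the cradle at about (365,230). In the top view the slim pin is at (323,224), the thick pin at (413,263), the bar runs from pivot (129,250) to hole (160,173), and the bracket hole is near (207,211). Next I'll enlarge both.

```bash
python3 - <<'E'
import cv2,numpy as np
t=cv2.imread("pics/top0.png");s=cv2.imread("pics/scene0.png")
a=cv2.resize(t[145:295,85:250],None,fx=3.9,fy=3.9,interpolation=cv2.INTER_CUBIC)[:585]
cv2.imwrite("pics/tc.png",cv2.convertScaleAbs(a,alpha=1.4,beta=20)); print(a.shape)
b=cv2.resize(s[170:280,300:430],None,fx=5,fy=5,interpolation=cv2.INTER_CUBIC)
cv2.imwrite("pics/sc.png",cv2.convertScaleAbs(b,alpha=1.6,beta=20)); print(b.shape)
E
```

```text
(585, 644, 3)
(550, 650, 3)
```

View pics/tc.png

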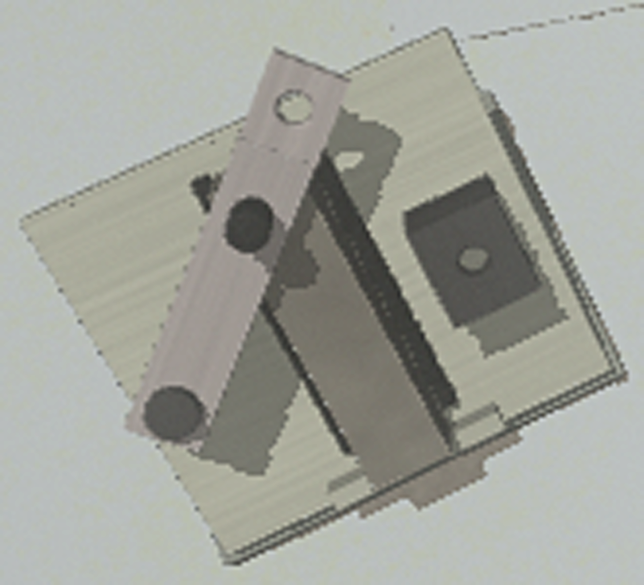

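View pics/sc.png

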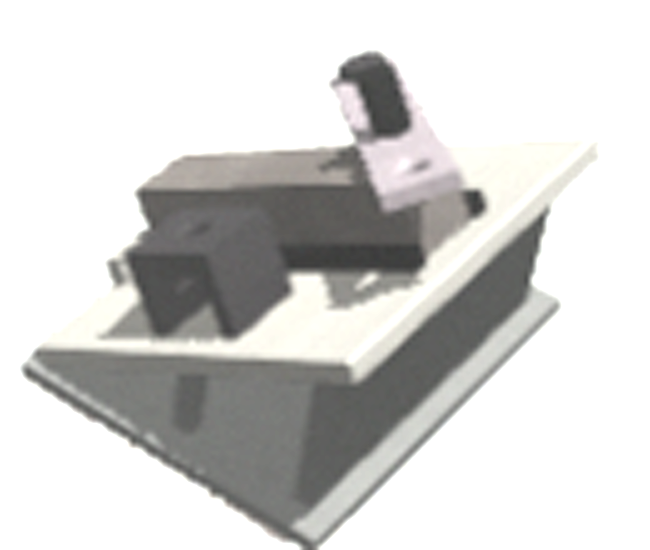

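The top crop shows the bar hole at (294,106), knob top at (249,222), bolt at (174,412) and bracket hole at (473,259). The scene crop shows the bar hole at (412,162), bracket hole at (202,228) and knob top at (363,62). I'll fit the cradle pose to these.

```bash
cat > h.py <<'E'
import numpy as np,cv2
from scipy.spatial.transform import Rotation as R
from scipy.optimize import least_squares
from workcell import bot
def proj(n,P):
    c=bot.calibration(n);K=np.array([[c['fx'],0,c['cx']],[0,c['fy'],c['cy']],[0,0,1]])
    return cv2.projectPoints(np.float64(P).reshape(-1,1,3),np.float64(c['rvec']),np.float64(c['tvec']),K,None)[0][:,0]
def tool(o=None):
    o=o or bot.get_obs();return R.from_euler('xyz',o['tcp_rot']),np.array(o['tcp_pos'])
def wproj(P,Rt,p):
    c=bot.calibration('wrist');T=np.linalg.inv(c['T_tool_cam'])
    q=(Rt.inv().apply(np.atleast_2d(P)-p))@T[:3,:3].T+T[:3,3]
    r=np.hypot(q[:,0],q[:,1]);a=np.arctan2(r,q[:,2])*c['fx']/r
    return np.c_[c['cx']+a*q[:,0],c['cy']+a*q[:,1]]
def frame(yaw): return R.from_euler('z',yaw)*R.from_euler('y',-np.pi/6)
def model(v):  # B(3),yaw,th -> dict of world points
    F=frame(v[3]);B=v[:3];th=v[4];d=np.array([np.sin(th),-np.cos(th),0]);pv=np.array([0,145,9])
    L=dict(bracket=[0,0,0],pivot=pv,bolt=pv+[0,0,8],knob=pv+95*d+[0,0,15],knobtop=pv+95*d+[0,0,30],hole=pv+145*d)
    return {k:B+F.apply(np.array(x,float)) for k,x in L.items()}
def rows(Rt,p,Rg,g):  # total shift (cm, tool axes) and turn (5deg units)
    return np.round(Rt.inv().apply(g-p)/10,2),np.round((Rt.inv()*Rg).as_rotvec(degrees=True)/5,2)
E
python3 - <<'E'
from h import *
t=lambda u,v:(85+u/3.9,145+v/3.9); s=lambda u,v:(300+u/5,170+v/5)
M=[("top","hole",t(294,106)),("top","knobtop",t(249,218)),("top","bolt",t(174,412)),("top","bracket",t(473,259)),
("scene","hole",s(412,162)),("scene","bracket",s(202,228)),("scene","knobtop",s(363,62))]
def f(v):
    m=model(v);return np.concatenate([proj(n,m[k])[0]-px for n,k,px in M])
r=least_squares(f,[700,250,100,.5,.6],x_scale=[100,100,100,1,1]);print(r.x.round(3),r.fun.round(1))
for k,x in model(r.x).items():print(k,x.round(1))
np.save("v.npy",r.x)
for name,a,b in(("slim",(323.5,223.5),(247,245)),("thick",(414,261.5),(165,242))):
    q=least_squares(lambda P:np.r_[proj("top",[*P,75])[0]-a,proj("scene",[*P,75])[0]-b],[600,0]);print(name,q.x.round(1),q.fun.round(1))
E
```

```text
[5.33034e+02 8.37670e+01 1.05192e+02 4.60000e-01 7.25000e-01] [ 0.5 -0.7 -0.1  2.3 -0.3 -0.1  0.2 -1.5 -0.2 -0.  -1.3 -0.5  1.9  0.6]
bracket [533.   83.8 105.2]
pivot [464.7 211.7 113. ]
bolt [461.1 210.  119.9]
knob [538.4 168.9 157.5]
knobtop [531.7 165.5 170.5]
hole [587.5 151.4 161.1]
slim [ 513.2 -128.3] [ 0.  -0.9 -0.3 -1.4]
thick [ 440.  -292.1] [-0.  -0.4 -0.2 -0.7]
```

```bash
cat >> h.py <<'E'
def plan(Rt,p,Rg,g,n):
    w=(Rt.inv()*Rg).as_rotvec(degrees=True)/5/n; out=[];Rc=Rt
    print("turn/row",w.round(2))
    for i in range(n):
        print((Rc.inv().apply((g-p)/n)/10).round(2).tolist()); Rc=Rc*R.from_rotvec(w*5,degrees=True)
def grasprot(yaw):
    F=frame(yaw).as_matrix();return R.from_matrix(np.c_[F[:,1],F[:,0],-F[:,2]])
E
python3 - <<'E'
from h import *
Rt,p=tool();v=np.load("v.npy");m=model(v);Fz=frame(v[3]).as_matrix()[:,2]
w=np.array([560,-250,330.]);print(rows(Rt,p,Rt,w))
plan(Rt,w,grasprot(v[3]),m['knob']+113*Fz,18)
E
```

```text
(array([ 48.98, -33.07,  -9.13]), array([0., 0., 0.]))
turn/row [-0.24  0.3  -1.12]
[0.1, -2.22, 0.42]
[0.3, -2.21, 0.38]
[0.51, -2.18, 0.34]
[0.71, -2.12, 0.31]
[0.91, -2.05, 0.29]
[1.1, -1.96, 0.28]
[1.28, -1.85, 0.27]
[1.44, -1.72, 0.27]
[1.6, -1.58, 0.27]
[1.74, -1.42, 0.28]
[1.86, -1.25, 0.3]
[1.97, -1.07, 0.33]
[2.05, -0.88, 0.36]
[2.12, -0.69, 0.4]
[2.17, -0.49, 0.44]
[2.19, -0.28, 0.49]
[2.19, -0.08, 0.55]
[2.18, 0.12, 0.6]
```

```bash
python3 -m handwheel '[2.9,-1.9,-0.55,0,0,0,1, 2.9,-1.9,-0.55,0,0,0,1, 2.9,-1.9,-0.55,0,0,0,1, 2.9,-1.9,-0.55,0,0,0,1, 2.9,-1.9,-0.55,0,0,0,1, 2.9,-1.9,-0.55,0,0,0,1, 2.9,-1.9,-0.55,0,0,0,1, 2.9,-1.9,-0.55,0,0,0,1, 2.9,-1.9,-0.55,0,0,0,1, 2.9,-1.9,-0.55,0,0,0,1, 2.9,-1.9,-0.55,0,0,0,1, 2.9,-1.9,-0.55,0,0,0,1, 2.9,-1.9,-0.55,0,0,0,1, 2.9,-1.9,-0.55,0,0,0,1, 2.9,-1.9,-0.55,0,0,0,1, 2.9,-1.9,-0.55,0,0,0,1, 2.9,-1.9,-0.55,0,0,0,1]'
python3 -m handwheel '[0.1,-2.22,0.42,-0.24,0.3,-1.12,1, 0.3,-2.21,0.38,-0.24,0.3,-1.12,1, 0.51,-2.18,0.34,-0.24,0.3,-1.12,1, 0.71,-2.12,0.31,-0.24,0.3,-1.12,1, 0.91,-2.05,0.29,-0.24,0.3,-1.12,1, 1.1,-1.96,0.28,-0.24,0.3,-1.12,1, 1.28,-1.85,0.27,-0.24,0.3,-1.12,1, 1.44,-1.72,0.27,-0.24,0.3,-1.12,1, 1.6,-1.58,0.27,-0.24,0.3,-1.12,1, 1.74,-1.42,0.28,-0.24,0.3,-1.12,1, 1.86,-1.25,0.3,-0.24,0.3,-1.12,1, 1.97,-1.07,0.33,-0.24,0.3,-1.12,1, 2.05,-0.88,0.36,-0.24,0.3,-1.12,1, 2.12,-0.69,0.4,-0.24,0.3,-1.12,1, 2.17,-0.49,0.44,-0.24,0.3,-1.12,1, 2.19,-0.28,0.49,-0.24,0.3,-1.12,1, 2.19,-0.08,0.55,-0.24,0.3,-1.12,1, 2.18,0.12,0.6,-0.24,0.3,-1.12,1, 0,0,0,0,0,0,1]'
python3 - <<'E'
from h import *
o=bot.get_obs();Rt,p=tool(o);im=bot.get_image("wrist");cv2.imwrite("pics/w1.png",im[:,:,::-1])
v=np.load("v.npy");m=model(v)
for k,x in m.items():print(k,wproj(x,Rt,p).round(0)[0])
print(o['joint_positions'].round(2),p.round(1));Fz=frame(v[3]).as_matrix()[:,2]
print(rows(Rt,p,grasprot(v[3]),m['knob']+113*Fz))
E
```

```text
clock: 1.52
tcp_pos: [565.7, -255.5, 332.5]
tcp_rot: [-3.141, 0.0, 0.226]
wrist_force: [1.0, -0.9, -0.9]
gripper_width: 91.0
finger_force: 0.0
clock: 3.1
tcp_pos: [491.1, 138.5, 255.5]
tcp_rot: [2.616, 0.004, 2.038]
wrist_force: [-1.1, 0.1, 0.0]
gripper_width: 90.9
finger_force: 0.0
bracket [214. 271.]
pivot [205. 118.]
bolt [203. 118.]
knob [279. 204.]
knobtop [279. 209.]
hole [315. 241.]
[ 0.16 -0.12  2.34  0.36  0.44 -0.6 ] [491.1 138.5 255.5]
(array([ 0.62, -0.05, -0.02]), array([ 0.02, -0.  ,  0.11]))
```

View pics/w1.png

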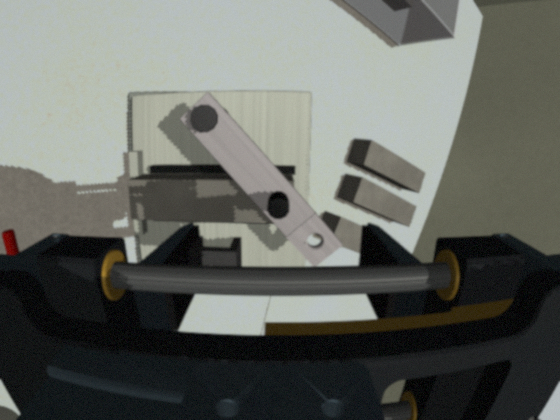

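The wrist view shows the bolt at (204,118), knob at (278,205) and bar hole at (315,240). All are within a few pixels of the model, so I'll descend on the knob and grip it.

```bash
python3 -m handwheel '[0.6,0,1.5,0,0,0.1,0.6, 0,0,1.5,0,0,0,0.6, 0,0,1.5,0,0,0,0.6, 0,0,1.5,0,0,0,0.6, 0,0,1.5,0,0,0,0.6, 0,0,1.2,0,0,0,0.6, 0,0,0.8,0,0,0,0.6, 0,0,0.5,0,0,0,0.6, 0,0,0,0,0,0,0.5, 0,0,0,0,0,0,0.3, 0,0,0,0,0,0,0.1, 0,0,0,0,0,0,0.1, 0,0,0,0,0,0,0.1, 0,0,0,0,0,0,0.1]' 20
python3 - <<'E'
from h import *
o=bot.get_obs();Rt,p=tool(o);v=np.load("v.npy")
m=model(v);F=frame(v[3])
print("tcp in bracket frame",F.inv().apply(p-v[:3]).round(1),"knob",F.inv().apply(m['knob']-v[:3]).round(1),o['gripper_width'],o['finger_force'],o['wrist_force'])
a=np.linspace(v[4],0,16)
P=np.c_[95*np.sin(a),145-95*np.cos(a),0*a]
D=np.diff(P,axis=0)/10
print(np.c_[D[:,1],D[:,0]].round(2).tolist()) # tool x=Fy, tool y=Fx
E
```

```text
clock: 4.32
tcp_pos: [533.2, 159.3, 182.7]
tcp_rot: [2.643, -0.019, 2.034]
wrist_force: [-17.0, 3.2, -6.5]
gripper_width: 17.8
finger_force: 7.7
tcp in bracket frame [67.9 67.6 50.3] knob [63.  73.9 24. ] 17.780632178264725 7.6971702254377306 [-16.97835438   3.20084726  -6.54579039]
[[-0.3, -0.35], [-0.28, -0.36], [-0.26, -0.38], [-0.24, -0.39], [-0.22, -0.4], [-0.2, -0.41], [-0.18, -0.42], [-0.16, -0.43], [-0.14, -0.44], [-0.12, -0.44], [-0.1, -0.45], [-0.08, -0.45], [-0.06, -0.46], [-0.03, -0.46], [-0.01, -0.46]]
```

```bash
python3 - <<'E'
from h import *
o=bot.get_obs();Rt,p=tool(o);v=np.load("v.npy");m=model(v);print(o['joint_positions'].round(3),o['wrist_force'],o['wrist_torque'])
g=m['knob']+13*frame(v[3]).as_matrix()[:,2];print(rows(Rt,p,grasprot(v[3]),g))
E
```

```text
[ 0.183  0.108  2.28   0.504  0.311 -0.722] [-16.97835438   3.20084726  -6.54579039] [0.19856999 3.39404545 1.08060801]
(array([ 0.6 , -0.46,  1.36]), array([-0.28, -0.21, -0.07]))
```

Joint 5 is at its 0.31 limit, so a full 30° tilt this close in isn't reachable. I'll release, back off and fit the arm's kinematics to choose a smaller tilt. Closing the jaws along the bar leaves the tilt about that line free.

```bash
python3 - <<'E'
from h import *
import json;o=bot.get_obs();json.dump([[*map(float,o[k])] for k in('joint_positions','tcp_pos','tcp_rot')],open("o1.json","w"))
E
python3 -m handwheel '[0,0,0,0,0,0,0.4, 0,0,0,0,0,0,0.6, 0,0,-1,0,0,0,0.6, 0,0,-2,0,0,0,0.6, 0,0,-3,0,0,0,0.6, 0,0,-3,0,0,0,0.6, 0,0,-2,0,0,0,0.6, 0,0,0,0,0,0,0.6]'
cat >> h.py <<'E'
def fkR(q): return R.from_euler('z',q[0])*R.from_euler('y',q[1]+q[2])*R.from_euler('z',q[3])*R.from_euler('y',q[4])*R.from_euler('z',q[5]+np.pi/2)
def fk(q,L):
    a,d1,L2,e,L3,L6=L;R1=R.from_euler('z',q[0]);R2=R1*R.from_euler('y',q[1]);R3=R2*R.from_euler('y',q[2]);Rf=fkR(q)
    return Rf,R1.apply([a,0,d1])+R2.apply([0,0,L2])+R3.apply([e,0,L3])+Rf.apply([0,0,L6])
def ik(Rg,g,L,q0):
    lo=[-2.77,-.74,0,-1.06,.31,-3.08];hi=[2.77,2.19,2.66,4.2,2.87,3.08]
    def f(q):
        Rf,p=fk(q,L);return np.r_[(Rf.inv()*Rg).as_rotvec()*300,p-g]
    r=least_squares(f,q0,bounds=(lo,hi));return r.x,np.abs(r.fun).max()
E
python3 - <<'E'
from h import *
import json
S=json.load(open("o1.json"));o=bot.get_obs()
D=[S,[o[k] for k in('joint_positions','tcp_pos','tcp_rot')],[[-1.37830656,.379371965,1.73472414,0,1.02851782,-.03328],[156.643535,-681.90101875,238.34189],[-3.140572,0,.2257688]]]
for q,p,e in D: print("rot err",(fkR(q).inv()*R.from_euler('xyz',e)).magnitude())
f=lambda L:np.concatenate([fk(q,L)[1]-p for q,p,e in D])
r=least_squares(lambda L:np.r_[f(L),1e-3*(L-[100,400,450,0,450,250])],[100,400,450,0,450,250.]);print(r.x.round(1),f(r.x).round(1))
print(D[1][0],D[1][1])
np.save("L.npy",r.x)
E
```

```text
clock: 4.98
tcp_pos: [490.3, 133.5, 286.0]
tcp_rot: [2.629, -0.013, 2.031]
wrist_force: [0.7, -0.0, -0.2]
gripper_width: 54.4
finger_force: 0.0
rot err 3.524520980402538e-16
rot err 6.546139416680336e-16
rot err 3.399493465950604e-05
[-95.7 440.8 643.3  94.9 707.2 362. ] [  0.8  -5.8  -1.1   1.6  -3.7   9.9 -23.   -3.7  -8.8]
[ 0.14095282 -0.16988207  2.31444794  0.32900148  0.5332787  -0.56062286] [490.34266982 133.5489327  285.96841817]
```

```bash
sed -i 's/a,d1,L2,e,L3,L6=L/a,d1,L2,e,L3,L6,b=L/; s/R1.apply(\[a,0,d1\])/R1.apply([a,b,d1])/' h.py
cat > s.py <<'E'
from h import *
import json
S=json.load(open("o1.json"));o=bot.get_obs()
D=[S,[o[k] for k in('joint_positions','tcp_pos','tcp_rot')],[[-1.37830656,.379371965,1.73472414,0,1.02851782,-.03328],[156.643535,-681.90101875,238.34189],[-3.140572,0,.2257688]]]
f=lambda L:np.concatenate([fk(q,L)[1]-p for q,p,e in D])
r=least_squares(lambda L:np.r_[f(L),1e-3*(L-[100,400,450,0,450,250,23])],[100,400,450,0,450,250.,23]);print(r.x.round(1),f(r.x).round(1))
L=r.x;np.save("L.npy",L);v=np.load("v.npy")
def rot(phi,sx):  # tool y=sx*Fy, tool z tilted phi from vertical toward uphill
    y=sx*frame(v[3]).apply([0,1,0]);z=R.from_euler('z',v[3]).apply([np.sin(phi),0,-np.cos(phi)])
    return R.from_matrix(np.c_[np.cross(y,z),y,z])
m=model(v);m0=model([*v[:4],0]);Fz=frame(v[3]).as_matrix()[:,2]
for name,pt,h in(("knob",m['knob'],8),("knob0",m0['knob'],8),("insert",m0['hole'],5+23),("hover",m0['hole'],5+23+60)):
  for ph in(0,10,15,20,25):
    for sx in(1,-1):
      Rg=rot(np.radians(ph),sx);g=pt+h*Fz-6*Rg.apply([0,0,1])
      q,e=ik(Rg,g,L,[.2,.1,2.2,.3,.5,-.6 if sx<0 else .9]);print(name,ph,sx,q.round(2),e.round(1))
pin=np.array([513,-128,40+5+23.])
for ph in(0,-5,-10,-15,-20):
  for sx in(1,-1):
    Rg=rot(np.radians(ph),sx);q,e=ik(Rg,pin-6*Rg.apply([0,0,1]),L,[-.2,.1,2.2,.3,.8,0]);print("pin",ph,sx,q.round(2),e.round(1))
E
python3 s.py
```

```text
[  0.  318.1 550.8  41.4 603.9 243.8  23.3] [ 0. -0.  0.  0. -0. -0.  0.  0.  0.]
knob 0 1 [ 0.26  0.26  2.05 -0.    0.83 -1.77] 0.0
knob 0 -1 [ 0.26  0.26  2.05 -0.    0.83  1.37] 0.0
knob 10 1 [ 0.24  0.2   2.13  0.06  0.64 -1.83] 0.0
knob 10 -1 [0.24 0.2  2.13 0.06 0.64 1.31] 0.0
knob 15 1 [ 0.24  0.18  2.18  0.11  0.54 -1.88] 0.0
knob 15 -1 [0.24 0.18 2.18 0.11 0.54 1.26] 0.0
knob 20 1 [ 0.23  0.16  2.22  0.19  0.43 -1.96] 0.0
knob 20 -1 [0.23 0.16 2.22 0.19 0.43 1.18] 0.0
knob 25 1 [ 0.22  0.14  2.26  0.32  0.33 -2.09] 0.0
knob 25 -1 [0.22 0.14 2.26 0.32 0.33 1.05] 0.0
knob0 0 1 [ 0.19  0.24  2.15 -0.    0.75 -1.84] 0.0
knob0 0 -1 [ 0.19  0.24  2.15 -0.    0.75  1.31] 0.0
knob0 10 1 [ 0.17  0.18  2.24  0.09  0.56 -1.94] 0.0
knob0 10 -1 [0.17 0.18 2.24 0.09 0.56 1.21] 0.0
knob0 15 1 [ 0.16  0.16  2.28  0.18  0.46 -2.02] 0.0
knob0 15 -1 [0.16 0.16 2.28 0.18 0.46 1.12] 0.0
knob0 20 1 [ 0.14  0.15  2.32  0.31  0.36 -2.16] 0.0
knob0 20 -1 [0.14 0.15 2.32 0.31 0.36 0.98] 0.0
knob0 25 1 [ 0.12  0.13  2.34  0.52  0.31 -2.38] 4.5
knob0 25 -1 [0.12 0.13 2.34 0.52 0.31 0.76] 4.5
insert 0 1
[... 842 characters left out ...]
.32  0.31  0.52 -2.27] 0.0
hover 20 -1 [0.   0.   2.32 0.31 0.52 0.87] 0.0
hover 25 1 [-0.02 -0.01  2.36  0.47  0.44 -2.44] 0.0
hover 25 -1 [-0.02 -0.01  2.36  0.47  0.44  0.7 ] 0.0
pin 0 1 [-0.29  0.38  2.13 -0.    0.63 -2.32] 0.0
pin 0 -1 [-0.29  0.38  2.13 -0.    0.63  0.82] 0.0
pin -5 1 [-0.26  0.4   2.1  -0.09  0.71 -2.22] 0.0
pin -5 -1 [-0.26  0.4   2.1  -0.09  0.71  0.92] 0.0
pin -10 1 [-0.24  0.43  2.06 -0.16  0.79 -2.15] 0.0
pin -10 -1 [-0.24  0.43  2.06 -0.16  0.79  0.99] 0.0
pin -15 1 [-0.21  0.46  2.03 -0.21  0.88 -2.09] 0.0
pin -15 -1 [-0.21  0.46  2.03 -0.21  0.88  1.05] 0.0
pin -20 1 [-0.19  0.49  1.99 -0.26  0.96 -2.04] 0.0
pin -20 -1 [-0.19  0.49  1.99 -0.26  0.96  1.1 ] 0.0
```

```bash
cat >> h.py <<'E'
def rot(phi,yaw,sx=-1):
    phi=np.radians(phi);y=sx*frame(yaw).apply([0,1,0]);z=R.from_euler('z',yaw).apply([np.sin(phi),0,-np.cos(phi)])
    return R.from_matrix(np.c_[np.cross(y,z),y,z])
def tcp_for(pt,h,axis,Rg,back=0): return pt+h*axis-(6+back)*Rg.apply([0,0,1])
E
python3 - <<'E'
from h import *
v=np.load("v.npy");m=model(v);Fz=frame(v[3]).as_matrix()[:,2];Rt,p=tool()
Rg=rot(15,v[3]);plan(Rt,p,Rg,tcp_for(m['knob'],10,Fz,Rg,90),16)
E
```

```text
turn/row [ 0.13 -0.15  1.12]
[0.06, 0.07, 0.24]
[0.07, 0.07, 0.24]
[0.08, 0.07, 0.23]
[0.09, 0.06, 0.23]
[0.1, 0.05, 0.23]
[0.11, 0.05, 0.23]
[0.11, 0.04, 0.23]
[0.12, 0.03, 0.22]
[0.13, 0.02, 0.22]
[0.13, 0.01, 0.22]
[0.13, -0.0, 0.22]
[0.14, -0.01, 0.22]
[0.14, -0.02, 0.22]
[0.14, -0.03, 0.21]
[0.14, -0.04, 0.21]
[0.13, -0.05, 0.21]
```

```bash
python3 -m handwheel '[0.06,0.07,0.24,0.13,-0.15,1.12,0.6, 0.07,0.07,0.24,0.13,-0.15,1.12,0.6, 0.08,0.07,0.23,0.13,-0.15,1.12,0.6, 0.09,0.06,0.23,0.13,-0.15,1.12,0.6, 0.1,0.05,0.23,0.13,-0.15,1.12,0.6, 0.11,0.05,0.23,0.13,-0.15,1.12,0.6, 0.11,0.04,0.23,0.13,-0.15,1.12,0.6, 0.12,0.03,0.22,0.13,-0.15,1.12,0.6, 0.13,0.02,0.22,0.13,-0.15,1.12,0.6, 0.13,0.01,0.22,0.13,-0.15,1.12,0.6, 0.13,0,0.22,0.13,-0.15,1.12,0.6, 0.14,-0.01,0.22,0.13,-0.15,1.12,0.6, 0.14,-0.02,0.22,0.13,-0.15,1.12,0.6, 0.14,-0.03,0.21,0.13,-0.15,1.12,0.6, 0.14,-0.04,0.21,0.13,-0.15,1.12,0.6, 0.13,-0.05,0.21,0.13,-0.15,1.12,0.6, 0,0,0,0,0,0,0.6]'
python3 - <<'E'
from h import *
v=np.load("v.npy");m=model(v);Fz=frame(v[3]).as_matrix()[:,2];Rt,p=tool();im=bot.get_image("wrist")
cv2.imwrite("pics/w2.png",im[:,:,::-1])
Rg=rot(15,v[3]);print(rows(Rt,p,Rg,tcp_for(m['knob'],10,Fz,Rg,90)))
for k,x in m.items():print(k,wproj(x,Rt,p).round(0)[0])
E
```

```text
clock: 6.4
tcp_pos: [512.0, 156.0, 253.8]
tcp_rot: [-3.141, -0.257, 0.448]
wrist_force: [-0.1, 0.2, -0.3]
gripper_width: 55.0
finger_force: 0.0
(array([ 0.08,  0.02, -0.51]), array([ 0.03,  0.06, -0.13]))
bracket [357. 253.]
pivot [206. 261.]
bolt [204. 266.]
knob [280. 211.]
knobtop [280. 221.]
hole [327. 164.]
```

View pics/w2.png

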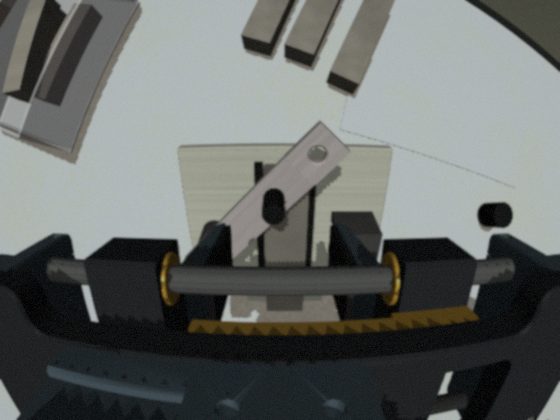

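The bar hole is now at (318,153), against (327,164) predicted, so the first grip nudged the bar further open. I'll refit the angle.

```bash
python3 - <<'E'
from h import *
v=np.load("v.npy");Fz=frame(v[3]).as_matrix()[:,2];Rt,p=tool()
r=least_squares(lambda t:wproj(model([*v[:4],t[0]])['hole'],Rt,p)[0]-(318,153.),[.8]);print(r.x,r.fun)
v[4]=r.x[0];np.save("v.npy",v);m=model(v)
for k in('knob','knobtop','hole'):print(k,wproj(m[k],Rt,p).round(0)[0])
Rg=rot(15,v[3]);print(rows(Rt,p,Rg,tcp_for(m['knob'],10,Fz,Rg)))
# slide in tool axes (orientation constant) for knob th->0
a=np.linspace(v[4],0,16);P=np.c_[95*np.sin(a),145-95*np.cos(a),0*a]
print((Rg.inv().apply(frame(v[3]).apply(np.diff(P,axis=0)))/10).round(2).tolist())
E
```

```text
[0.80722044] [-0.55239266  0.58466108]
knob [273. 204.]
knobtop [273. 214.]
hole [317. 154.]
(array([ 0.69, -0.55,  8.35]), array([ 0.03,  0.05, -0.06]))
[[-0.35, 0.36, 0.09], [-0.37, 0.34, 0.1], [-0.39, 0.32, 0.1], [-0.4, 0.3, 0.11], [-0.42, 0.27, 0.11], [-0.43, 0.25, 0.12], [-0.44, 0.23, 0.12], [-0.45, 0.2, 0.12], [-0.46, 0.18, 0.12], [-0.47, 0.15, 0.13], [-0.48, 0.12, 0.13], [-0.49, 0.1, 0.13], [-0.49, 0.07, 0.13], [-0.49, 0.04, 0.13], [-0.49, 0.01, 0.13]]
```

Good fit. I'll descend, grip at 30 N, then check.

```bash
python3 -m handwheel '[0.7,-0.55,0,0,0.05,-0.06,0.6, 0,0,1.5,0,0,0,0.5, 0,0,1.5,0,0,0,0.5, 0,0,1.5,0,0,0,0.5, 0,0,1.5,0,0,0,0.5, 0,0,1.2,0,0,0,0.5, 0,0,0.8,0,0,0,0.5, 0,0,0.35,0,0,0,0.5, 0,0,0,0,0,0,0.3, 0,0,0,0,0,0,0.1, 0,0,0,0,0,0,0.1, 0,0,0,0,0,0,0.1, 0,0,0,0,0,0,0.1]' 30
python3 - <<'E'
from h import *
v=np.load("v.npy");Fz=frame(v[3]).as_matrix()[:,2];Rt,p=tool();m=model(v);Rg=rot(15,v[3])
print(rows(Rt,p,Rg,tcp_for(m['knob'],10,Fz,Rg)))
E
```

```text
clock: 7.53
tcp_pos: [535.0, 173.2, 175.7]
tcp_rot: [3.139, -0.263, 0.458]
wrist_force: [-0.8, -1.8, 1.7]
gripper_width: 16.9
finger_force: 30.0
(array([-0.08, -0.  ,  0.08]), array([ 0.03, -0.01, -0.01]))
```

```bash
python3 -m handwheel '[-0.35,0.36,0.09,0,0,0,0.1, -0.37,0.34,0.1,0,0,0,0.1, -0.39,0.32,0.1,0,0,0,0.1, -0.4,0.3,0.11,0,0,0,0.1, -0.42,0.27,0.11,0,0,0,0.1, -0.43,0.25,0.12,0,0,0,0.1, -0.44,0.23,0.12,0,0,0,0.1, -0.45,0.2,0.12,0,0,0,0.1, -0.46,0.18,0.12,0,0,0,0.1, -0.47,0.15,0.13,0,0,0,0.1, -0.48,0.12,0.13,0,0,0,0.1, -0.49,0.1,0.13,0,0,0,0.1, -0.49,0.07,0.13,0,0,0,0.1, -0.49,0.04,0.13,0,0,0,0.1, -0.49,0.01,0.13,0,0,0,0.1, 0,0,0,0,0,0,0.1, 0,0,0,0,0,0,0.1]'
python3 - <<'E'
from h import *
v=np.load("v.npy");Rt,p=tool();im=bot.get_image("wrist");v[4]=0;m=model(v)
cv2.imwrite("pics/w3.png",im[:,:,::-1])
for k,x in m.items():print(k,wproj(x,Rt,p).round(0)[0])
print(frame(v[3]).inv().apply(p+6*Rt.apply([0,0,1])-m['knob']).round(1))
E
```

```text
clock: 8.95
tcp_pos: [494.1, 120.3, 141.0]
tcp_rot: [3.14, -0.261, 0.458]
wrist_force: [-4.4, -1.1, 4.5]
gripper_width: 17.0
finger_force: 30.0
bracket [362. 228.]
pivot [128. 236.]
bolt [123. 243.]
knob [280. 253.]
knobtop [280. 271.]
hole [365. 237.]
[ 0.2  0.  10.5]
```

View pics/w3.png

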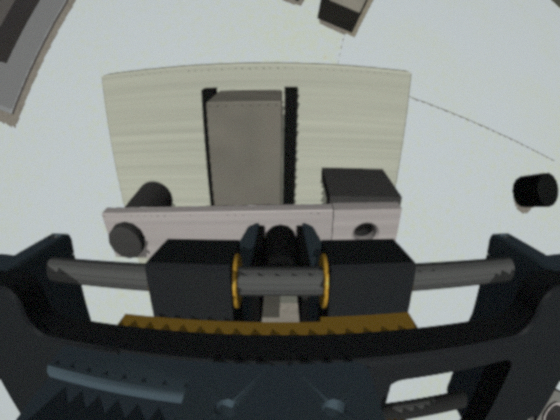

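The keeper is nearly across: bar hole at (366,230), bolt at (127,239), bracket just behind the bar. I'll release, back off and turn the tool half round, so the camera can look straight down the hole axis.

```bash
python3 -m handwheel '[0,0,0,0,0,0,0.3, 0,0,0,0,0,0,0.5, 0,0,0,0,0,0,0.5, 0,0,-1.5,0,0,0,0.5, 0,0,-2.5,0,0,0,0.5, 0,0,-2.5,0,0,0,0.5, 0,0,-2.5,0,0,0,0.5, 0,0,-2.5,0,0,-1.4,0.5, 0,0,0,0,0,-1.4,0.5, 0,0,0,0,0,-1.4,0.5, 0,0,0,0,0,-1.4,0.5, 0,0,0,0,0,-1.4,0.5, 0,0,0,0,0,-1.4,0.5, 0,0,0,0,0,-1.4,0.5, 0,0,0,0,0,-1.4,0.5, 0,0,0,0,0,-1.4,0.5, 0,0,0,0,0,-1.4,0.5, 0,0,0,0,0,-1.4,0.5, 0,0,0,0,0,-1.4,0.5]'
python3 - <<'E'
from h import *
v=np.load("v.npy");v[4]=0;np.save("v.npy",v);m=model(v);Fz=frame(v[3]).as_matrix()[:,2];L=np.load("L.npy");Rt,p=tool()
Rg=rot(15,v[3],1);T=bot.calibration('wrist')['T_tool_cam'][:3,3]
for d in(190,220,250):
    g=m['hole']+d*Fz-Rg.apply(T);q,e=ik(Rg,g,L,[.1,.1,2.2,.2,.5,-2.]);print(d,q.round(2),e,g.round(0))
    print(rows(Rt*R.from_rotvec([0,0,-13.7*7],degrees=True),p,Rg,g), ((Rt.inv()*Rg).as_rotvec(degrees=True)/5).round(1))
E
```

```text
clock: 10.58
tcp_pos: [467.6, 107.7, 252.0]
tcp_rot: [2.881, -0.023, 1.933]
wrist_force: [0.2, -0.6, -0.3]
gripper_width: 46.0
finger_force: 0.0
190 [ 0.07  0.19  2.2   0.2   0.52 -2.12] 2.2737367544323206e-13 [539.  87. 154.]
(array([-2.7 , -5.01, 10.86]), array([-0.03, -0.  ,  0.04])) [ -0.    0.  -19.1]
220 [ 0.06  0.12  2.22  0.19  0.57 -2.12] 1.1368683772161603e-13 [525.  80. 180.]
(array([-1.93, -5.02,  7.96]), array([-0.03, -0.  ,  0.04])) [ -0.    0.  -19.1]
250 [ 0.05  0.05  2.23  0.18  0.62 -2.11] 1.7053025658242404e-13 [512.  73. 206.]
(array([-1.15, -5.02,  5.06]), array([-0.03, -0.  ,  0.04])) [ -0.    0.  -19.1]
```

```bash
python3 -m handwheel '[0,0,0,0,0,-1.4,0.5, 0,0,0,0,0,-1.4,0.5, 0,0,0,0,0,-1.4,0.5, 0,0,0,0,0,-1.4,0.5, 0,0,0,0,0,-1.4,0.5, 0,0,0,0,0,-1.4,0.5, 0,0,0,0,0,-1.4,0.5, 0,0,0,0,0,-1.4,0.5, 0,0,0,0,0,-1.4,0.5, 0,0,0,0,0,-1.4,0.5, 0,0,0,0,0,-1.4,0.5, 0,0,0,0,0,-1.4,0.5, 0,0,0,0,0,-1.4,0.5, 0,0,0,0,0,-0.9,0.5, -0.3,-1.25,1.25,0,0,0,0.5, -0.3,-1.25,1.25,0,0,0,0.5, -0.3,-1.25,1.25,0,0,0,0.5, -0.3,-1.25,1.25,0,0,0,0.5, 0,0,0,0,0,0,0.5, 0,0,0,0,0,0,0.5]'
python3 - <<'E'
from h import *
v=np.load("v.npy");Rt,p=tool();im=bot.get_image("wrist")[:,:,::-1];m=model(v);np.savez("w4.npz",R=Rt.as_quat(),p=p)
cv2.imwrite("pics/w4full.png",im)
for k,x in m.items():print(k,wproj(x,Rt,p).round(1)[0])
c=im[150:300,230:530] if wproj(m['pivot'],Rt,p)[0,0]>280 else im[150:300,30:330]
print(c.shape)
c=cv2.resize(c,None,fx=2.6,fy=2.6,interpolation=cv2.INTER_CUBIC)
h=wproj(m['hole'],Rt,p)[0].astype(int);d=cv2.resize(im[h[1]-15:h[1]+15,h[0]-30:h[0]+30],(780,390)[:2],interpolation=cv2.INTER_CUBIC)
cv2.imwrite("pics/w4.png",np.vstack([c,d[100:300]]));print(h)
E
```

```text
clock: 12.25
tcp_pos: [511.1, 73.1, 206.3]
tcp_rot: [3.141, 0.26, -2.694]
wrist_force: [-0.8, 0.3, -0.1]
gripper_width: 45.6
finger_force: 0.0
bracket [280.1 211.2]
pivot [451.1 209. ]
bolt [455.7 208.9]
knob [348.  210.4]
knobtop [352.4 210.4]
hole [280.  211.2]
(150, 300, 3)
[280 211]
```

View pics/w4.png

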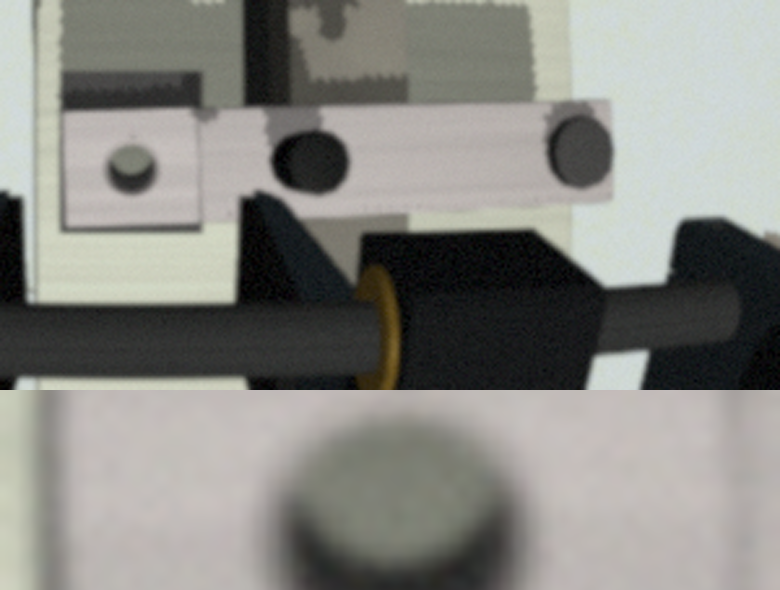

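The bar hole is at about (280.4,215), with the bracket hole slightly above it in the image. The bright part of the hole is at the top, so the bar is still a few mm uphill. I'll read line profiles for sub-pixel numbers.

```bash
python3 - <<'E'
import cv2,numpy as np
im=cv2.imread("pics/w4full.png");g=cv2.cvtColor(im,cv2.COLOR_BGR2GRAY)
print("col 279-281 rows170-244");print(g[170:244,279:282].mean(1).astype(int).reshape(-1,10) if 0 else g[170:244,279:282].mean(1).astype(int).tolist())
print("cols 260-264",g[172:244,260:265].mean(1).astype(int).tolist())
print("cols 296-300",g[172:244,296:301].mean(1).astype(int).tolist())
print("row 211",g[210:213,245:315].mean(0).astype(int).tolist())
print("rows 183-187",g[183:188,245:315].mean(0).astype(int).tolist())
b=g[190:230,435:475];mk=(b<110).astype(np.uint8);n,l,s,c=cv2.connectedComponentsWithStats(mk)
for i in range(1,n):
    if s[i,4]>60:print("bolt blob",s[i],c[i]+[435,190])
E
```

```text
col 279-281 rows170-244
[125, 125, 126, 124, 124, 122, 115, 97, 79, 71, 71, 71, 69, 61, 56, 52, 47, 45, 43, 45, 52, 83, 133, 170, 182, 184, 185, 184, 182, 182, 181, 178, 173, 176, 174, 158, 136, 124, 121, 124, 124, 125, 127, 126, 127, 121, 103, 68, 43, 43, 47, 46, 56, 80, 118, 159, 181, 187, 185, 184, 183, 185, 187, 189, 187, 174, 143, 103, 97, 141, 188, 206, 210, 208]
cols 260-264 [124, 124, 123, 122, 115, 97, 81, 74, 73, 73, 70, 69, 62, 53, 49, 47, 47, 46, 47, 61, 110, 162, 182, 184, 184, 185, 185, 182, 184, 183, 184, 187, 188, 190, 191, 191, 191, 191, 191, 191, 191, 190, 186, 184, 183, 185, 184, 184, 183, 184, 185, 188, 189, 191, 191, 189, 186, 184, 182, 182, 186, 189, 190, 186, 167, 127, 106, 142, 188, 207, 208, 206]
cols 296-300 [126, 124, 123, 122, 115, 94, 78, 69, 68, 66, 63, 57, 51, 46, 46, 46, 47, 49, 65, 113, 164, 181, 182, 182, 183, 183, 182, 181, 183, 185, 186, 188, 190, 191, 191, 191, 191, 190, 191, 191, 189, 186, 185, 184, 184, 183, 183, 183, 183, 186, 189, 191, 193, 191, 188, 187, 185, 183, 183, 186, 187, 188, 184, 164, 120, 87, 95, 141, 189, 206, 209, 208]
row 211 [193, 200, 200, 201, 200, 201, 193, 168, 140, 149, 176, 189, 192, 190, 191, 191, 190, 192, 190, 193, 192, 192, 191, 191, 183, 166, 145, 126, 120, 123, 124, 126, 126, 127, 125, 124, 126, 127, 126, 125, 123, 119, 113, 113, 134, 159, 179, 188, 192, 192, 191, 191, 190, 191, 190, 190, 190, 191, 190, 188, 183, 174, 173, 176, 181, 180, 181, 181, 180, 181]
rows 183-187 [191, 198, 197, 197, 197, 196, 184, 155, 112, 76, 61, 59, 57, 52, 54, 56, 57, 57, 54, 54, 55, 57, 59, 56, 55, 53, 56, 56, 56, 52, 53, 52, 53, 58, 54, 52, 51, 52, 55, 56, 52, 51, 51, 50, 48, 47, 49, 49, 49, 49, 48, 51, 50, 50, 49, 47, 46, 46, 43, 47, 47, 58, 80, 107, 120, 123, 125, 126, 125, 124]
bolt blob [  5   1  25  31 606] [452.06270627 206.71782178]
```

```bash
python3 - <<'E'
from h import *
v=np.load("v.npy");z=np.load("w4.npz");Rt=R.from_quat(z['R']);p=z['p'];v0=v.copy()
def f(x):
    m=model(x);return np.r_[(wproj(m['bracket'],Rt,p)[0]-(280,208))*3,(wproj(m['hole'],Rt,p)[0]-(280.2,214.4))*2,wproj(m['bolt'],Rt,p)[0]-(453,208.5),(F0.apply(x[:3]-v0[:3])[2])/2]
F0=frame(v0[3]).inv()
r=least_squares(f,v,x_scale=[10,10,10,.1,.1]);print(r.x.round(3),(r.x-v0).round(3),r.fun.round(2))
v=r.x;np.save("v.npy",v);m=model(v);Fz=frame(v[3]).as_matrix()[:,2];Rt,p=tool();Rg=rot(15,v[3],1)
print(rows(Rt,p,Rg,tcp_for(m['knob'],10,Fz,Rg)),"knob push",Rg.inv().apply(frame(v[3]).apply([-95*np.sin(v[4]),0,0])).round(2)/10)
E
```

```text
[5.31895e+02 8.31360e+01 1.02229e+02 4.41000e-01 3.50000e-02] [-1.138 -0.632 -2.963 -0.019  0.035] [-0.08 -0.07 -0.2   0.01  0.82  0.19 -0.96]
(array([1.  , 4.99, 6.74]), array([ 0.03, -0.01,  0.09])) knob push [0.321 0.    0.086]
```

```bash
python3 -m handwheel '[0.5,2.5,0,0,0,0.05,0.5, 0.5,2.5,0,0,0,0.04,0.5, 0,0,1.6,0,0,0,0.5, 0,0,1.6,0,0,0,0.5, 0,0,1.5,0,0,0,0.5, 0,0,1.2,0,0,0,0.5, 0,0,0.8,0,0,0,0.4, 0,0,0,0,0,0,0.2, 0,0,0,0,0,0,0.1, 0,0,0,0,0,0,0.1, 0,0,0,0,0,0,0.1, 0,0,0,0,0,0,0.1, 0.11,0,0.03,0,0,0,0.1, 0.11,0,0.03,0,0,0,0.1, 0.11,0,0.03,0,0,0,0.1, 0,0,0,0,0,0,0.1, 0,0,0,0,0,0,0.1]' 40
python3 -m handwheel '[0,0,0,0,0,0,0.3, 0,0,0,0,0,0,0.5, 0,0,0,0,0,0,0.5, 0,0,-1.5,0,0,0,0.5, 0,0,-2,0,0,0,0.5, 0,0,-2,0,0,0,0.5, 0,0,-1.3,0,0,0,0.5, -0.5,-2.5,0,0,0,0,0.5, -0.8,-2.5,0,0,0,0,0.5, 0,0,0,0,0,0,0.5, 0,0,0,0,0,0,0.5]'
cat > chk.py <<'E'
from h import *
v=np.load("v.npy");Rt,p=tool();im=bot.get_image("wrist")[:,:,::-1];v[4]=0;m=model(v)
import sys;cv2.imwrite(f"pics/{sys.argv[1]}.png",im);g=cv2.cvtColor(im,cv2.COLOR_BGR2GRAY)
b,h=wproj([m['bracket'],m['hole']],Rt,p);print("pred bracket,hole",b.round(1),h.round(1))
c=int(round(h[0]));r0=int(h[1])-40
print(r0,g[r0:r0+80,c-1:c+2].mean(1).astype(int).tolist())
for k in(-18,18):print(k,g[r0:r0+80,c+k-2:c+k+3].mean(1).astype(int).tolist())
E
python3 chk.py w5
```

```text
clock: 13.72
tcp_pos: [494.9, 120.7, 139.0]
tcp_rot: [3.139, 0.264, -2.702]
wrist_force: [-1.3, 2.3, 10.4]
gripper_width: 17.0
finger_force: 40.0
clock: 14.63
tcp_pos: [511.3, 72.2, 206.8]
tcp_rot: [3.139, 0.262, -2.702]
wrist_force: [0.1, -0.5, -0.4]
gripper_width: 45.5
finger_force: 0.0
pred bracket,hole [281.1 207.7] [281.1 207.6]
167 [121, 122, 124, 124, 126, 124, 123, 122, 120, 107, 86, 65, 53, 48, 46, 48, 44, 47, 72, 120, 166, 182, 181, 183, 183, 182, 181, 182, 184, 185, 184, 178, 164, 141, 129, 128, 128, 127, 125, 121, 122, 123, 126, 126, 128, 126, 124, 124, 111, 85, 78, 108, 152, 178, 185, 185, 184, 183, 184, 185, 187, 187, 180, 152, 106, 78, 74, 73, 73, 74, 82, 117, 164, 198, 207, 207, 207, 206, 207, 207]
-18 [122, 123, 122, 124, 124, 124, 123, 123, 121, 111, 89, 67, 55, 48, 45, 46, 47, 48, 64, 114, 163, 180, 183, 183, 185, 183, 183, 182, 182, 184, 186, 187, 189, 189, 190, 190, 189, 190, 192, 191, 189, 185, 184, 183, 183, 183, 183, 183, 183, 186, 187, 190, 190, 190, 188, 184, 183, 182, 183, 186, 187, 189, 184, 162, 117, 83, 75, 75, 74, 73, 82, 114, 160, 195, 207, 208, 205, 205, 206, 206]
18 [121, 122, 124, 124, 125, 124, 123, 122, 117, 102, 80, 58, 49, 46, 47, 47, 48, 51, 75, 118, 156, 173, 177, 177, 177, 179, 180, 181, 184, 184, 187, 187, 190, 190, 192, 191, 191, 190, 190, 190, 187, 185, 183, 183, 182, 182, 181, 181, 183, 186, 190, 191, 192, 190, 187, 184, 185, 183, 185, 186, 187, 185, 172, 142, 102, 79, 76, 76, 76, 77, 88, 126, 174, 202, 207, 207, 206, 206, 208, 207]
```

Bar and bracket hole are now in line to under 1 mm. Next is the slim pin.

```bash
python3 - <<'E'
from h import *
v=np.load("v.npy");v[4]=0;np.save("v.npy",v);Rt,p=tool();Rg=rot(-12,v[3],1);pin=np.array([513,-128,40.])
plan(Rt,p,Rg,tcp_for(pin,5+24,np.array([0,0,1.]),Rg,80),8)
E
```

```text
turn/row [ 0.    0.67 -0.  ]
[0.96, -2.28, 0.43]
[0.94, -2.28, 0.48]
[0.9, -2.28, 0.54]
[0.87, -2.28, 0.59]
[0.84, -2.28, 0.64]
[0.8, -2.28, 0.69]
[0.75, -2.28, 0.74]
[0.71, -2.28, 0.78]
```

```bash
python3 -m handwheel '[0.96,-2.28,0.43,0,0.67,0,0.5, 0.94,-2.28,0.48,0,0.67,0,0.5, 0.9,-2.28,0.54,0,0.67,0,0.5, 0.87,-2.28,0.59,0,0.67,0,0.5, 0.84,-2.28,0.64,0,0.67,0,0.5, 0.8,-2.28,0.69,0,0.67,0,0.5, 0.75,-2.28,0.74,0,0.67,0,0.5, 0.71,-2.28,0.78,0,0.67,0,0.5, 0,0,0,0,0,0,0.5, 0,0,0,0,0,0,0.5]'
python3 - <<'E'
from h import *
Rt,p=tool();im=bot.get_image("wrist")[:,:,::-1];np.savez("w6.npz",R=Rt.as_quat(),p=p)
P=[[513,-128,75],[513,-128,45],[485,-156,40],[541,-100,40]];print(wproj(P,Rt,p).round(1))
c=wproj(P,Rt,p)[0].astype(int);print(c);cv2.imwrite("pics/w6full.png",im)
cv2.imwrite("pics/w6.png",cv2.resize(im[c[1]-70:c[1]+70,c[0]-90:c[0]+90],None,fx=4.2,fy=4.2,interpolation=cv2.INTER_CUBIC))
E
```

```text
clock: 15.52
tcp_pos: [529.2, -119.5, 152.3]
tcp_rot: [3.138, -0.207, -2.7]
wrist_force: [-0.1, -0.2, 0.1]
gripper_width: 45.8
finger_force: 0.0
[[278.5 221.2]
 [278.5 218. ]
 [262.4 172.8]
 [294.4 261.4]]
[278 221]
```

View pics/w6.png

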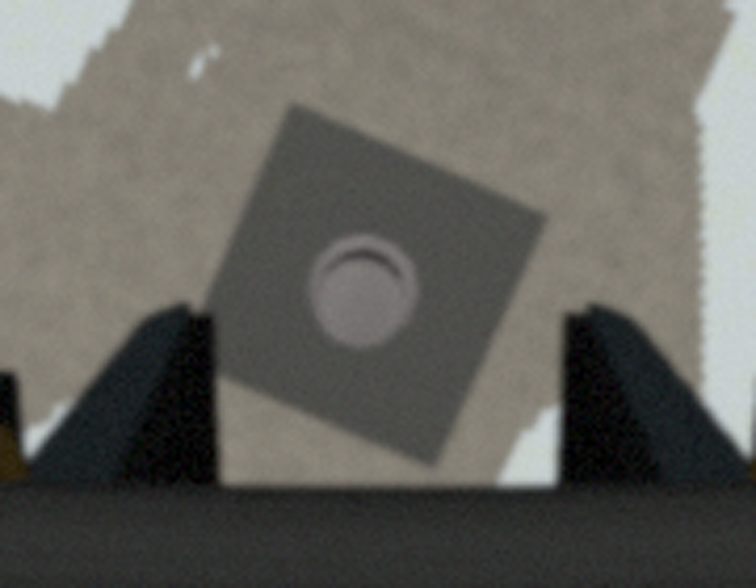

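The crop shows the pin's grip top at (361,302), the collar centre near (363,288) and the block centre near (362,284).

```bash
python3 - <<'E'
from h import *
z=np.load("w6.npz");Rt=R.from_quat(z['R']);p=z['p'];v=np.load("v.npy")
o=lambda u,w:(188+u/4.2,151+w/4.2)
S=[]
for px,h in((o(361,302),75),(o(363,288),45),(o(362.5,284.5),40)):
    r=least_squares(lambda P:wproj([*P,h],Rt,p)[0]-px,[513,-128]);S.append(r.x);print(r.x.round(1))
pin=np.array([*np.mean(S,0),40]);np.save("pin.npy",pin)
Rt,p=tool();Rg=rot(-12,v[3],1);print(rows(Rt,p,Rg,tcp_for(pin,29,np.array([0,0,1.]),Rg)))
E
```

```text
[ 515.5 -130.5]
[ 515.6 -130.5]
[ 515.4 -130.8]
(array([-0.03, -0.49,  7.94]), array([0.03, 0.03, 0.02]))
```

```bash
python3 -m handwheel '[0,-0.49,1.5,0.03,0.03,0.02,0.5, 0,0,1.6,0,0,0,0.5, 0,0,1.6,0,0,0,0.5, 0,0,1.4,0,0,0,0.5, 0,0,1,0,0,0,0.5, 0,0,0.6,0,0,0,0.5, 0,0,0.2,0,0,0,0.3, 0,0,0,0,0,0,0.1, 0,0,0,0,0,0,0.05, 0,0,0,0,0,0,0.05, 0,0,0,0,0,0,0.05, 0,0,0,0,0,0,0.05]' 50
python3 - <<'E'
from h import *
v=np.load("v.npy");pin=np.load("pin.npy");Rt,p=tool();Rg=rot(-12,v[3],1);print(rows(Rt,p,Rg,tcp_for(pin,29,np.array([0,0,1.]),Rg)))
print("lift",(Rt.inv().apply([0,0,1])).round(3))
E
```

```text
clock: 16.57
tcp_pos: [517.4, -131.2, 76.4]
tcp_rot: [-3.14, -0.208, -2.702]
wrist_force: [-0.2, 0.5, 4.1]
gripper_width: 15.1
finger_force: 50.0
(array([-0.01,  0.13,  0.16]), array([-0.01,  0.02, -0.01]))
lift [ 0.207 -0.001 -0.978]
```

```bash
cat > ins.py <<'E'
from h import *
import os
v=np.load("v.npy");Rt,p=tool();F=frame(v[3]);Fz=F.apply([0,0,1])
if not os.path.exists("grip.npz"):
    c=Rt.inv().apply(np.load("pin.npy")-p);c[1]=0;a=Rt.inv().apply([0,0,1.]);a[1]=0;a/=np.linalg.norm(a);np.savez("grip.npz",c=c,a=a)
G=np.load("grip.npz");c,a=G['c'],G['a']
ang=np.arctan2(a[0],-a[2])                       # pin axis tilt about tool y
B=R.from_matrix(np.c_[-F.apply([1,0,0]),F.apply([0,1,0]),-Fz])  # tool aligned to hole axis
for s in(1,-1):
    Rg=B*R.from_euler('y',s*ang)
    if np.linalg.norm(Rg.apply(a)-Fz)<1e-3:break
hole=v[:3]+9*Fz
goal=lambda h:hole+h*Fz-Rg.apply(c)
E
python3 - <<'E'
from ins import *
print(c.round(1),a.round(3));L=np.load("L.npy")
for h in(0,55):q,e=ik(Rg,goal(h),L,[.1,.1,2.2,.2,.5,-2.]);print(q.round(2),e)
up=p+[0,0,110];print((Rt.inv().apply([0,0,110])/10).round(2))
plan(Rt,up,Rg,goal(55),12)
E
```

```text
[-6.1  0.  35.9] [ 0.207  0.    -0.978]
[ 0.04  0.16  2.28  0.3   0.43 -2.22] 1.1368683772161603e-13
[ 0.02  0.02  2.31  0.25  0.53 -2.2 ] 2.864375403532904e-12
[ 2.270e+00 -1.000e-02 -1.076e+01]
turn/row [-0.  -0.5 -0. ]
[-0.45, 1.56, -0.13]
[-0.45, 1.56, -0.11]
[-0.46, 1.56, -0.09]
[-0.46, 1.56, -0.07]
[-0.46, 1.56, -0.05]
[-0.46, 1.56, -0.03]
[-0.46, 1.56, -0.0]
[-0.46, 1.56, 0.02]
[-0.46, 1.56, 0.04]
[-0.46, 1.56, 0.06]
[-0.46, 1.56, 0.08]
[-0.45, 1.56, 0.1]
```

```bash
python3 -m handwheel '[0.3,0,-1.4,0,0,0,0.05, 0.35,0,-1.6,0,0,0,0.05, 0.42,0,-2,0,0,0,0.05, 0.42,0,-2,0,0,0,0.05, 0.42,0,-2,0,0,0,0.05, 0.36,0,-1.76,0,0,0,0.05]'
python3 -m handwheel '[-0.45,1.56,-0.13,0,-0.5,0,0.05, -0.45,1.56,-0.11,0,-0.5,0,0.05, -0.46,1.56,-0.09,0,-0.5,0,0.05, -0.46,1.56,-0.07,0,-0.5,0,0.05, -0.46,1.56,-0.05,0,-0.5,0,0.05, -0.46,1.56,-0.03,0,-0.5,0,0.05, -0.46,1.56,0,0,-0.5,0,0.05, -0.46,1.56,0.02,0,-0.5,0,0.05, -0.46,1.56,0.04,0,-0.5,0,0.05, -0.46,1.56,0.06,0,-0.5,0,0.05, -0.46,1.56,0.08,0,-0.5,0,0.05, -0.45,1.56,0.1,0,-0.5,0,0.05, 0,0,0,0,0,0,0.05, 0,0,0,0,0,0,0.05]'
python3 - <<'E'
from ins import *
print(rows(Rt,p,Rg,goal(55)),"per cm along -Fz",Rg.inv().apply(-Fz).round(3))
im=bot.get_image("wrist")[:,:,::-1];pc=p+Rt.apply(c);ax=Rt.apply(a)
P=[v[:3]+9*Fz,pc-35*ax,pc,pc+35*ax];px=wproj(P,Rt,p);print(px.round(1))
u,w=px[:2].mean(0).astype(int);cv2.imwrite("pics/w7full.png",im);cv2.imwrite("pics/w7.png",cv2.resize(im[w-75:w+75,u-100:u+100],None,fx=4,fy=4,interpolation=cv2.INTER_CUBIC));print(u,w)
E
```

```text
clock: 17.07
tcp_pos: [517.1, -131.1, 188.2]
tcp_rot: [-3.14, -0.208, -2.702]
wrist_force: [-0.5, -0.4, 0.3]
gripper_width: 14.8
finger_force: 50.0
clock: 18.23
tcp_pos: [487.1, 62.2, 190.0]
tcp_rot: [-3.141, 0.315, -2.7]
wrist_force: [-0.3, 0.6, 0.3]
gripper_width: 15.0
finger_force: 50.0
(array([-0.04, -0.02,  0.02]), array([-0.  , -0.01,  0.02])) per cm along -Fz [-0.207 -0.     0.978]
[[279.9 241.5]
 [280.  245. ]
 [280.  254.2]
 [280.  267.2]]
279 243
```

View pics/w7.png

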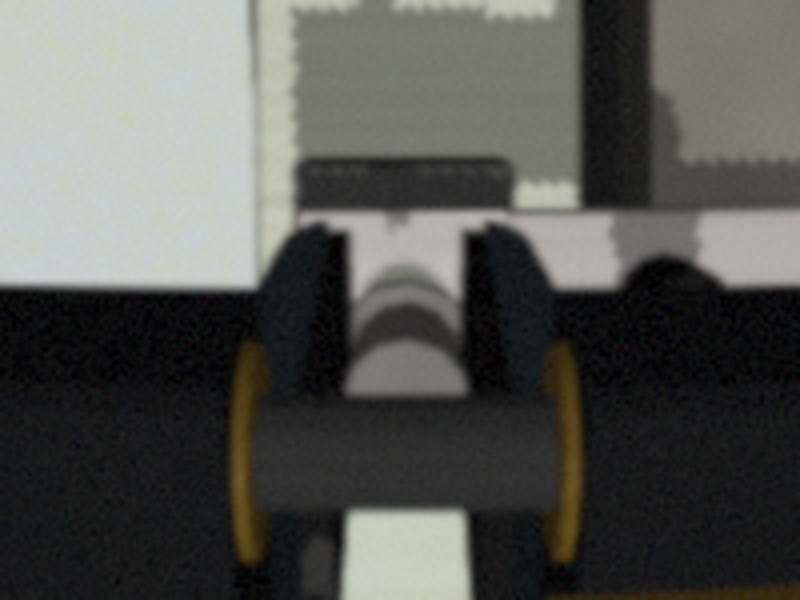

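The pin hangs in the jaws over the hole: both are at crop column about 405, so they line up. I'll lower along the hole axis and watch the force.

```bash
python3 -m handwheel '[-0.25,0,0.98,0,0,0.02,0.05, -0.2,0,0.78,0,0,0,0.05, -0.1,0,0.49,0,0,0,0.05, -0.08,0,0.39,0,0,0,0.05, -0.08,0,0.39,0,0,0,0.05, 0,0,0,0,0,0,0.05, 0,0,0,0,0,0,0.05]'
python3 - <<'E'
from ins import *
print(F.inv().apply(p+Rt.apply(c)-hole).round(2),F.inv().apply(bot.get_obs()['wrist_force']).round(1))
E
```

```text
clock: 18.87
tcp_pos: [502.0, 68.8, 162.5]
tcp_rot: [3.141, 0.314, -2.703]
wrist_force: [-0.5, -0.4, -0.6]
gripper_width: 15.0
finger_force: 50.0
[-0.11 -0.28 23.34] [-0.8 -0.2 -0.2]
```

```bash
python3 -m handwheel '[-0.06,0.02,0.29,0,0,0,0.05, -0.06,0,0.29,0,0,0,0.05, -0.06,0,0.29,0,0,0,0.05, -0.06,0,0.29,0,0,0,0.05, 0,0,0,0,0,0,0.05, 0,0,0,0,0,0,0.05]'
python3 - <<'E'
from ins import *
print(F.inv().apply(p+Rt.apply(c)-hole).round(2),F.inv().apply(bot.get_obs()['wrist_force']).round(1))
E
```

```text
clock: 19.37
tcp_pos: [507.2, 71.5, 152.1]
tcp_rot: [3.141, 0.314, -2.703]
wrist_force: [0.3, -0.2, -0.2]
gripper_width: 14.8
finger_force: 50.0
[-1.700e-01  1.000e-02  1.146e+01] [ 0.  -0.3 -0.3]
```

```bash
python3 -m handwheel '[-0.06,0,0.29,0,0,0,0.05, -0.06,0,0.29,0,0,0,0.05, -0.06,0,0.29,0,0,0,0.05, -0.03,0,0.14,0,0,0,0.05, 0,0,0,0,0,0,0.05]'
python3 - <<'E'
from ins import *
print(F.inv().apply(p+Rt.apply(c)-hole).round(2),F.inv().apply(bot.get_obs()['wrist_force']).round(1))
E
python3 -m handwheel '[-0.02,0,0.1,0,0,0,0.05, -0.02,0,0.1,0,0,0,0.05, 0,0,0,0,0,0,0.05]'
python3 - <<'E'
from ins import *
print(F.inv().apply(p+Rt.apply(c)-hole).round(2),F.inv().apply(bot.get_obs()['wrist_force']).round(1))
E
```

```text
clock: 19.78
tcp_pos: [512.0, 73.7, 143.2]
tcp_rot: [3.142, 0.314, -2.703]
wrist_force: [-3.9, -1.7, 4.5]
gripper_width: 15.0
finger_force: 50.0
[-0.07 -0.07  1.12] [-1.4  0.1  6. ]
clock: 20.03
tcp_pos: [512.6, 73.9, 142.5]
tcp_rot: [3.141, 0.314, -2.702]
wrist_force: [-24.1, -11.2, 40.8]
gripper_width: 14.8
finger_force: 50.0
[ 0.13 -0.13  0.1 ] [-2.6  0.1 48.6]
```

The pin is seated: 49 N along the axis at about 0 mm. I'll ease off, release, withdraw along the pin axis and check.

```bash
python3 -m handwheel '[0.02,0,-0.12,0,0,0,0.05, 0,0,0,0,0,0,0.2, 0,0,0,0,0,0,0.35, 0,0,0,0,0,0,0.35, 0,0,0,0,0,0,0.35, 0.1,0,-0.5,0,0,0,0.35, 0.21,0,-0.98,0,0,0,0.35, 0.21,0,-0.98,0,0,0,0.35, 0.41,0,-1.96,0,0,0,0.4, 0.41,0,-1.96,0,0,0,0.5, 0.41,0,-1.96,0,0,0,0.5, 0.41,0,-1.96,0,0,0,0.5, 0,0,0,0,0,0,0.5]'
python3 - <<'E'
from ins import *
im=bot.get_image("wrist")[:,:,::-1];cv2.imwrite("pics/w8.png",im);g=cv2.cvtColor(im,cv2.COLOR_BGR2GRAY)
for h,n,r in((35,"griptop",8),(5,"collartop",11),(0,"hole",7)):
    t=np.linspace(0,2*np.pi,24,endpoint=False);ring=lambda k:wproj(hole+h*Fz+F.apply(np.c_[k*np.cos(t),k*np.sin(t),0*t]),Rt,p)
    print(n,wproj(hole+h*Fz,Rt,p).round(1)[0],[(k,int(np.mean([g[int(round(y)),int(round(x))] for x,y in ring(k)]))) for k in(r-4,r-1.5,r+1.5,r+4)])
c=wproj(hole+35*Fz,Rt,p)[0].astype(int)
print("col",c,g[c[1]-30:c[1]+32,c[0]-1:c[0]+2].mean(1).astype(int).tolist());print("row",g[c[1]-1:c[1]+2,c[0]-35:c[0]+35].mean(0).astype(int).tolist())
w=wproj(hole+2*Fz,Rt,p)[0];print(w)
E
```

```text
clock: 21.12
tcp_pos: [464.9, 51.2, 236.9]
tcp_rot: [-3.14, 0.318, -2.703]
wrist_force: [1.3, 0.1, 1.8]
gripper_width: 45.6
finger_force: 0.0
griptop [280.8 235.4] [(4, 184), (6.5, 178), (9.5, 154), (12, 159)]
collartop [280.9 231.1] [(7, 135), (9.5, 159), (12.5, 164), (15, 169)]
hole [280.9 230.4] [(3, 174), (5.5, 135), (8.5, 155), (11, 157)]
col [280 235] [41, 45, 43, 42, 45, 46, 44, 56, 81, 106, 115, 116, 117, 115, 109, 102, 110, 109, 91, 65, 58, 86, 135, 170, 180, 183, 182, 184, 183, 183, 184, 182, 184, 182, 184, 184, 184, 186, 186, 186, 185, 183, 181, 177, 157, 118, 82, 72, 76, 99, 144, 184, 198, 200, 201, 201, 200, 197, 199, 197, 180, 140]
row [204, 205, 203, 200, 189, 182, 190, 196, 197, 197, 197, 194, 179, 148, 136, 153, 170, 176, 176, 175, 177, 176, 178, 177, 176, 173, 170, 174, 181, 187, 189, 188, 188, 186, 185, 183, 182, 181, 183, 183, 183, 183, 183, 185, 185, 181, 179, 176, 176, 175, 177, 177, 176, 177, 178, 177, 170, 163, 164, 174, 178, 178, 178, 178, 178, 179, 178, 178, 178, 179]
[280.86601681 230.67637705]
```

```bash
python3 - <<'E'
from ins import *
for h in(30,35,40,45):
    e=wproj(hole+h*Fz+F.apply([[-8,0,0],[0,8,0],[0,-8,0]]),Rt,p).round(1);print(h,"edge row",e[0,1],"cols",e[1:,0])
a=cv2.cvtColor(bot.get_image("scene"),cv2.COLOR_RGB2GRAY);b=cv2.imread("pics/scene0.png",0)
P=proj("scene",[v[:3],hole+5*Fz,hole+35*Fz]);print(P.round(1))
pr=np.load("pin.npy");s=proj("scene",[[440,-292,75]])[0].astype(int)
d=cv2.absdiff(a,b);print("thick pin diff",d[s[1]-12:s[1]+12,s[0]-10:s[0]+10].mean())
x0=int(P[1,0]);print([a[r,x0-8:x0+9].tolist() for r in range(int(P[2,1])-6,int(P[0,1])+3,2)])
E
```

```text
30 edge row 225.9 cols [290.3 271.2]
35 edge row 226.5 cols [290.5 271.1]
40 edge row 227.2 cols [290.6 270.9]
45 edge row 227.8 cols [290.8 270.7]
[[338.5 215.9]
 [336.4 210.3]
 [332.  198.3]]
thick pin diff 6.458333333333333
[[202, 202, 201, 199, 200, 200, 200, 199, 199, 196, 195, 198, 199, 201, 149, 55, 35], [202, 202, 201, 199, 198, 198, 200, 201, 199, 198, 198, 200, 200, 198, 197, 144, 46], [202, 200, 202, 199, 196, 191, 188, 194, 200, 200, 202, 201, 198, 198, 198, 170, 95], [196, 179, 149, 140, 141, 137, 132, 137, 176, 199, 198, 199, 198, 199, 200, 199, 156], [181, 123, 84, 85, 97, 117, 124, 124, 158, 179, 178, 178, 169, 157, 156, 156, 146], [203, 166, 97, 74, 92, 111, 120, 124, 128, 111, 96, 100, 98, 99, 98, 100, 96], [202, 198, 137, 65, 79, 98, 114, 123, 124, 120, 105, 100, 97, 100, 101, 98, 95], [163, 121, 93, 71, 66, 86, 103, 118, 125, 124, 108, 93, 113, 129, 132, 133, 134], [53, 51, 49, 50, 56, 72, 93, 110, 120, 124, 120, 126, 136, 140, 136, 136, 137], [65, 50, 48, 50, 53, 60, 80, 98, 113, 122, 134, 142, 128, 114, 125, 137, 137], [101, 50, 52, 58, 94, 109, 102, 119, 126, 118, 120, 120, 125, 135, 135, 127, 124], [170, 111, 95, 98, 95, 90, 92, 100, 114, 121, 129, 135, 132, 126, 123, 121, 115], [121, 121, 122, 124, 121, 120, 118, 119, 121, 122, 123, 122, 123, 117, 109, 86, 61]]
```

```bash
python3 -c "
from workcell import bot
print(bot.job_done())"
```

```text
the job is handed in; nothing more can be done
None
```

The job is handed in, at about 21 s of the 54 s limit: the keeper bar is across the prism and the slim pin is home through both holes with its collar on the bar and released; the thick pin was never touched, and my last check was by force and pixel readings, not by eye.

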